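# Switch off the lamp and pull out its battery pack

## Task

Switch the lamp off by pressing its button fully down, then pull the battery pack by its loop out of the lamp's foot, against the spring catch. Slide the pack along the table top (do not lift it) until its pull loop lies over the middle of the square cork mat (not the round one), and leave it lying flat there. Do not push or knock over the porcelain knight or the lone pawn that stand beside it.

Things in the scene. Friction and masses are not known exactly. Their poses are not given: they have to be found in the camera images.
- lamp: Compact aluminium lamp, fixed. Foot 100 (x) x 120 (y) x 40 mm high; origin under its centre on the table, z up. The pack sticks out of the face at x = -50 mm, from a channel 32 mm wide, 26 high, 40 deep at y = 0, open to the table. At the back corner (x 40, y 46 mm) a column carries a shade 72 mm wide, top 201 mm above the table.
- button_top (a point): Centre of the top of the lamp's press button, a steel disc 22 mm across in a dark round housing 38 mm across, on top of the foot at x = -22, y = -36 mm in the lamp's frame. Released its top is 62 mm above the table and 10 mm above its housing.
- button (a joint): Travel of the lamp's sprung button: 0 released, 0.006 m fully down (about 4 N).
- pack: Grey plastic battery pack, 160 g, 120 mm long, loose, lying flat. Origin on the underside, under the centre of its block (22 x 72 x 26 mm high); a plug points to +x, a pull loop to -x. Plugged in, it lies at x = -63, y = 0 mm in the lamp's frame with the same yaw.
- pack_plug (a point): Tip of the pack's black plug, at x = 49 mm in the pack's frame, 11 mm above its underside. Plug 38 mm long, 24 wide, 20 high, with a bead on each side (30 mm over the beads). Sprung rollers in the socket hold the beads with about 8 N over the first 7 mm of the pull; the plug is clear after 40 mm.
- pack_loop (a point): Centre of the hole of the pack's pull loop, 8 mm above the table, at x = -36 mm in the pack's frame. The loop is a flat rectangle, outside 60 x 72 mm, bars 10 mm wide and 16 mm high; hole 50 mm (x) by 52 mm (y), right through to the table.
- mat_square: Square cork mat, 96 x 96 mm, paper-thin and flat on the table (nothing catches on it); origin at its centre.
- mat_round: Round cork mat, 98 mm across, paper-thin; not the target; origin at its centre.
- knight: White porcelain chess knight, 75 mm tall, foot 38 mm across, loose, beside the battery pack; origin under its foot.
- pawn: White plastic chess pawn, 48 mm tall, foot 31 mm across, loose, on the other side of the battery pack; origin under its foot.
Things that resemble listed ones, but are neither listed nor needed, are in the scene too. What is meant by the pack is not green, and is the larger of those in its own colour.

How it is judged:
By the outcome, as a careful person would: the job done as asked, in the order asked, and still so for the second after the job is handed in, with the robot touching nothing.
It also fails if it takes over 48 s, if anything falls off the work surface, if the arm or the gripper's body presses on something with over 40 N, if the wrist force passes 120 N, or if a joint passes its speed limit or range.

## Robot

A 6-joint arm with a two-finger parallel gripper is mounted at the origin on the work surface. World frame = base frame: x ahead of the robot, y to its left, z up, the work surface at z = 0. Lengths are in m, angles in rad, forces in N, time in s.
With the tool pointing down it reaches from about 0.275 to 0.725 m from the base axis. Payload 15.9 kg.
Tool frame: the origin (TCP) lies at the very end of the fingers, on their centre line; the grasp point (between the pads) lies 19 mm behind it; y points along the fingers, z is the direction in which the jaws open and shut, and the axes are right-handed (so a half turn about y gives the same grasp; the last joint's range is limited). The gripper opens to 85 mm and grips with 20 to 120 N. Pads are 22 mm wide; open, the fingers measure 114 mm over their backs; the gripper's body (76 mm by 85 mm) begins 54 mm behind the grasp point. The pads swing forward as they close: fully open they stand 13 mm farther back than shut.
Start: joints at [1.122, 0.213, -0.034, 1.323, 0, 1.571], TCP at [0.217, 0.45, 0.231] pointing down, gripper open.
Joint ranges: [-2.98, 2.98], [-0.74, 1.72], [-1.14, 1.35], [-2.1, 2.04], [-1.57, 1.44], [-3.14, 3.14]. Speed limits (rad/s): [1.89, 1.89, 2.39, 2.57, 3.14, 3.14].

## Interface

Orientations are given as a unit quaternion [x, y, z, w].
In Python, from plant import ctrl gives the robot as it stands. Calls block until the motion is done:
- ctrl.move_pose(position, orientation): joint-space move of the TCP to a pose.
- ctrl.move_linear(position, frame=None, rate=0.15, force_limit=None): straight line of the TCP; frame=None keeps the orientation; rate is the mean speed in m/s. With force_limit (N) it stops when the force on the tool has changed by that much, and returns True; else False.
- ctrl.move_j(angles): joint-space move.
- ctrl.gripper_to(opening, squeeze=None): finger opening in m; squeeze is the grip in N (None keeps the last); returns when the fingers have stopped.
- ctrl.dwell(seconds).
- ctrl.inverse_kinematics(position, orientation): joint angles nearest the present ones, or None.
- ctrl.get_image(name): name is "side" or "top"; returns a dict with "color" (420x560x3 uint8, blue, green, red), "depth" (420x560 float32, m along the optical axis (not along the pixel's ray), 0 where there is no reading), "fx", "fy", "cx", "cy" (pixels), "k1" (the pictures are not rectified: a ray, as slopes to the right and down, at radius r is drawn at 1 + k1 r^2 times it, then the intrinsics apply), "origin" and "orientation" of the camera in the world. Camera axes: x right, y down, z forward; pixel columns grow to the right and rows downward; lengths in m; the calibration is good to about 2 mm. A picture is of the moment at which its call begins.
A pose or a line that the arm cannot do raises ctrl.MotionError and nothing moves.
- ctrl.close_job(): hands the job in, once; it reports no verdict.
Readings, each from a call of its own:
- ctrl.get_t(): time.
- ctrl.get_joint_positions(): joint angles.
- ctrl.get_dq(): joint speeds.
- ctrl.get_tau(): joint torques, N m.
- ctrl.get_eef_pos(): TCP position.
- ctrl.get_orientation(): TCP orientation.
- ctrl.get_wrist_force(): force on the tool from outside, world axes, zero at the start.
- ctrl.get_moment(): the same for the moment, N m.
- ctrl.get_gripper_width(): finger opening in m.
Only numpy, scipy, OpenCV 4.12 (cv2) and the standard library are available. Lean on these libraries where they do the work, as an engineer would, in place of code of your own. Each camera call takes 0.05 s, during which the arm holds its last target. There are 200 camera calls.

## Working session

There is one attempt and no reset: what is moved stays moved. The work goes in short steps, each a Python script; the robot and the scene stay as the last script left them, time stands still between calls to the robot, and variables do not carry over. Pictures are saved under pics/ and viewed, and the job is handed in when it is done.

```bash
ls && mkdir -p pics
cat > h.py <<'E'
import numpy as np, cv2
from scipy.spatial.transform import Rotation as R
from plant import ctrl
def rays(im,uv):
    uv=np.atleast_2d(np.float64(uv)); d=np.c_[(uv[:,0]-im["cx"])/im["fx"],(uv[:,1]-im["cy"])/im["fy"]]
    s=d.copy()
    for _ in range(30): s=d/(1+im["k1"]*(s**2).sum(1,keepdims=True))
    return np.c_[s,np.ones(len(s))]
def at_z(im,uv,z):
    r=R.from_quat(im["orientation"]).apply(rays(im,uv)); o=np.array(im["origin"])
    return o+r*((z-o[2])/r[:,2])[:,None]
def by_depth(im,uv):
    uv=np.atleast_2d(uv); dd=np.array([im["depth"][int(v),int(u)] for u,v in uv])
    return np.array(im["origin"])+R.from_quat(im["orientation"]).apply(rays(im,uv)*dd[:,None])
E
python3 - <<'E'
from h import *
import pickle
for n in("top","side"):
    im=ctrl.get_image(n); pickle.dump(im,open(n+"0.pkl","wb"))
    cv2.imwrite(f"pics/{n}0.png",cv2.resize(im["color"],(800,600)))
    print(n,im["origin"],im["orientation"],im["fx"],im["k1"])
print(ctrl.get_t(),ctrl.get_orientation())
E
```

```text
pics
top [0.48060491 0.02982967 0.86967178] [ 0.71069917 -0.70243156  0.02646936 -0.02821292] 400.40511917470536 -0.1069791255108035
side [ 0.36279758 -0.42873055  0.5911074 ] [ 0.91555652 -0.14764996  0.06927162 -0.36763732] 395.6267378298827 0.006472117825833837
0.1 [ 0.68971356 -0.15740377  0.15725236 -0.68905076]
```

View pics/top0.png

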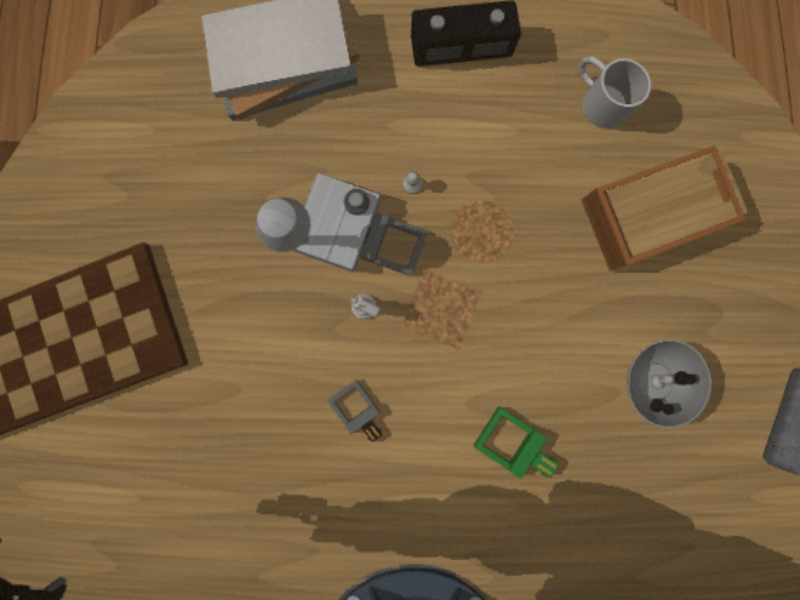

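View pics/side0.png

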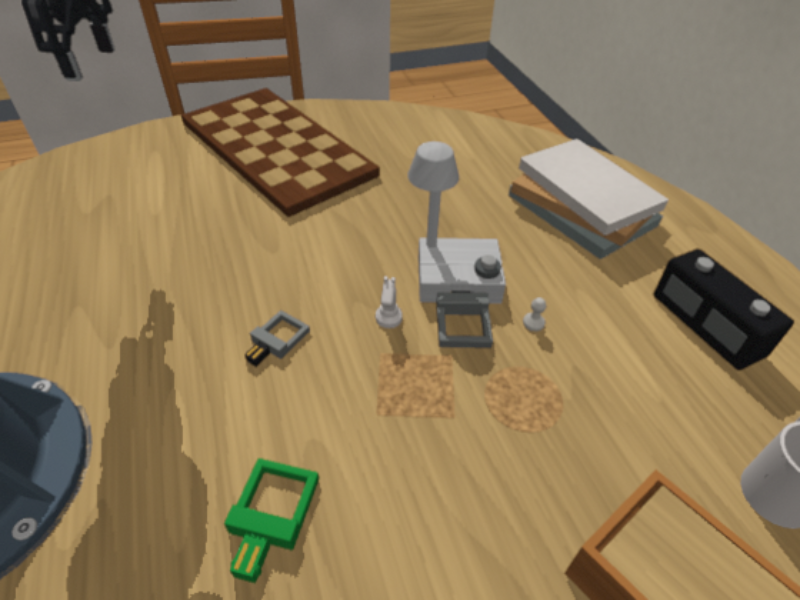

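Candidates for the pack in the top view (800x600): the grey one plugged into the lamp (397,245), a smaller loose grey one (357,408) and a green one (515,443). I choose the plugged-in grey one because it is the larger. The square mat is at (443,310) and the round one at (482,231). The knight is at (365,306) and the pawn at (413,182). Next, a close crop.

Run:
```python
from h import *
import pickle
im=pickle.load(open("top0.pkl","rb"))
cv2.imwrite("pics/topc.png",cv2.resize(im["color"][110:250,180:370],None,fx=4,fy=4,interpolation=cv2.INTER_CUBIC))
im=pickle.load(open("side0.pkl","rb"))
cv2.imwrite("pics/sidec.png",cv2.resize(im["color"][155:300,250:410],None,fx=4,fy=4,interpolation=cv2.INTER_CUBIC))
```

```text
(no output)
```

View pics/topc.png

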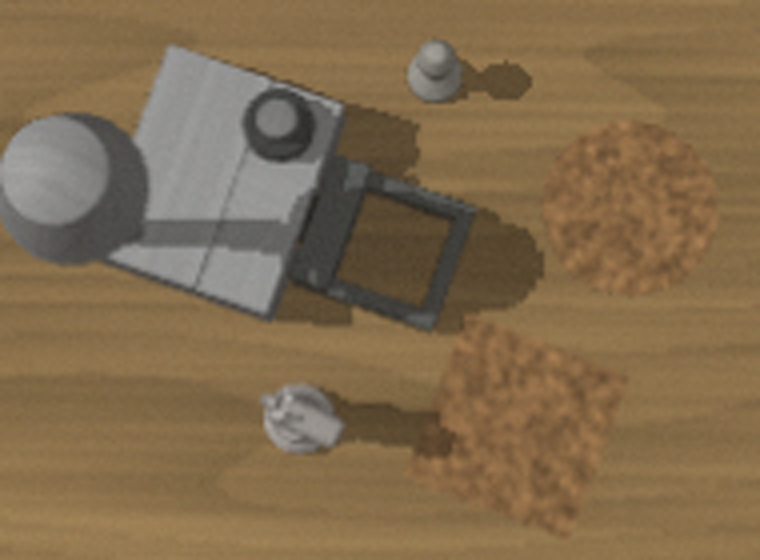

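View pics/sidec.png

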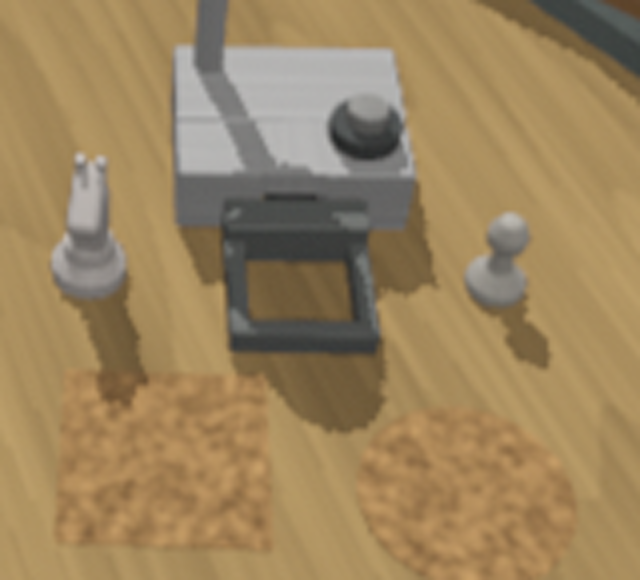

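```bash
cat > m.py <<'E'
from h import *
import pickle
np.set_printoptions(precision=4,suppress=True)
T=pickle.load(open("top0.pkl","rb"));S=pickle.load(open("side0.pkl","rb"))
t=lambda uv,z: at_z(T,(np.atleast_2d(uv)+.5)/4-.5+[180,110],z)[:,:2]
s=lambda uv,z: at_z(S,(np.atleast_2d(uv)+.5)/4-.5+[250,155],z)[:,:2]
E
python3 - <<'E'
from m import *
c=t([(170,45),(345,103),(271,320)],.04);print("foot",c, np.linalg.norm(np.diff(c,axis=0),axis=1))
ang=lambda d:np.degrees(np.arctan2(d[1],d[0]))
print("yaw from front",ang(c[1]-c[2])+90,"side",ang(c[0]-c[1]), "centre",(c[0]+c[2])/2)
cs=s([(174,170),(415,172),(395,48),(176,46)],.04);print("foot side",cs,"yaw",ang(cs[0]-cs[1])-90,ang(cs[3]-cs[0]),ang(cs[2]-cs[1]),cs.mean(0))
print("button",t((277,119),.062),s((370,108),.062))
h=t([(372,188),(452,212),(418,310),(340,277)],.016);print("hole",h,h.mean(0))
e=t([(474,210),(432,328)],.016);print("end",e,e.mean(0),np.linalg.norm(e[0]-e[1]))
es=s([(230,335),(378,330)],.016);print("end side",es,es.mean(0))
m=t([(470,322),(628,378),(568,535),(413,475)],0);ms=s([(62,370),(268,375),(272,548),(57,543)],0)
print("mat",m.mean(0),ms.mean(0),m)
print("round",t((631,207),0),"knight",t((297,420),.004),s((89,268),.004),"pawn",t((434,77),.004),s((496,285),.004))
E
```

```text
foot [[0.7277 0.1507]
 [0.6968 0.057 ]
 [0.5808 0.094 ]] [0.0987 0.1218]
yaw from front 72.33643584678697 side 71.74481397342548 centre [0.6543 0.1223]
foot side [[0.5827 0.0984]
 [0.6977 0.0603]
 [0.7305 0.1515]
 [0.6172 0.189 ]] yaw 71.6503621619517 69.16958546724608 70.19936642106899 [0.657  0.1248]
button [[0.6823 0.0912]] [[0.6833 0.0895]]
hole [[ 0.6562  0.0425]
 [ 0.6436 -0.0009]
 [ 0.59    0.017 ]
 [ 0.6074  0.0591]] [0.6243 0.0294]
end [[ 0.6448 -0.0127]
 [ 0.5804  0.0094]] [ 0.6126 -0.0017] 0.06811230714125437
end side [[ 0.5788  0.0078]
 [ 0.6472 -0.011 ]] [ 0.613  -0.0016]
mat [ 0.5285 -0.0394] [ 0.5303 -0.0372] [[ 0.5858 -0.0118]
 [ 0.5561 -0.0984]
 [ 0.4703 -0.0659]
 [ 0.5019  0.0185]]
round [[ 0.6508 -0.1002]] knight [[0.5308 0.0817]] [[0.532  0.0794]] pawn [[0.7215 0.0092]] [[0.7221 0.0063]]
```

```bash
cat >> h.py <<'E'
np.set_printoptions(precision=4,suppress=True)
YAW=np.radians(71.5); U=np.array([np.cos(YAW),np.sin(YAW)]); V=np.array([-U[1],U[0]])
LAMP=np.array([.656,.1235]); MAT=np.array([.5293,-.0385])
def L(x,y): return LAMP+x*U+y*V
def down(a):   # tool pointing down, jaws opening along world angle a
    z=np.array([np.cos(a),np.sin(a),0]); y=np.array([0,0,-1.]); return R.from_matrix(np.c_[np.cross(y,z),y,z]).as_quat()
def P(xy,z): return [float(xy[0]),float(xy[1]),float(z)]
E
python3 - <<'E'
from h import *
q=R.from_quat(ctrl.get_orientation()).as_matrix(); print(q, "jaw angle",np.degrees(np.arctan2(q[1,2],q[0,2])))
b=L(-.022,-.036); print("button",b,"bar",L(-.129,0))
for k in range(4):
    a=YAW+np.radians(53+90*k); print(np.degrees(a)%360,[ctrl.inverse_kinematics(P(b,z),down(a)) for z in(.3,.055)])
for k in range(2):
    a=YAW+np.pi*k; print("bar",[ctrl.inverse_kinematics(P(p,z),down(a)) for p,z in((L(-.129,0),.1),(L(-.129,0),.004),(MAT-.03*U,.004))])
E
```

```text
[[ 0.901  -0.0004  0.4338]
 [-0.4338 -0.0009  0.901 ]
 [-0.     -1.     -0.001 ]] jaw angle 64.2887030534691
button [0.6832 0.0912] bar [0.6151 0.0012]
124.49999999999999 [array([ 0.1327,  0.7121,  0.9145,  1.7731,  0.    , -0.4694]), array([ 0.1327,  0.6818,  0.2336,  1.1226,  0.    , -0.4694])]
214.50000000000003 [array([ 0.1327,  0.7121,  0.9145,  1.7731,  0.    , -2.0402]), array([ 0.1327,  0.6818,  0.2336,  1.1226,  0.    , -2.0402])]
304.5 [array([0.1327, 0.7121, 0.9145, 1.7731, 0.    , 2.6722]), array([0.1327, 0.6818, 0.2336, 1.1226, 0.    , 2.6722])]
34.5 [array([0.1327, 0.7121, 0.9145, 1.7731, 0.    , 1.1014]), array([0.1327, 0.6818, 0.2336, 1.1226, 0.    , 1.1014])]
bar [array([0.0019, 0.5007, 0.042 , 1.1122, 0.    , 0.3248]), array([ 0.0019,  0.5776, -0.0902,  0.903 ,  0.    ,  0.3248]), array([-0.1281,  0.4181, -0.359 ,  0.7937,  0.    ,  0.1948])]
bar [array([ 0.0019,  0.5007,  0.042 ,  1.1122,  0.    , -2.8168]), array([ 0.0019,  0.5776, -0.0902,  0.903 ,  0.    , -2.8168]), array([-0.1281,  0.4181, -0.359 ,  0.7937,  0.    , -2.9468])]
```

Run:
```python
from h import *
b=L(-.022,-.036); q=down(np.radians(34.5))
ctrl.gripper_to(0.0,squeeze=40)
ctrl.move_pose(P(b,.28),q)
ctrl.move_linear(P(b,.085),rate=.12)
print(ctrl.get_t(),ctrl.get_eef_pos(),ctrl.get_wrist_force())
for n in("side","top"):
    cv2.imwrite(f"pics/{n}1.png",cv2.resize(ctrl.get_image(n)["color"][60:280,150:430],None,fx=2.5,fy=2.5))
```

```text
4.7583 [0.6835 0.0912 0.0857] [-0.2514 -0.0536 -0.0246]
```

View pics/side1.png

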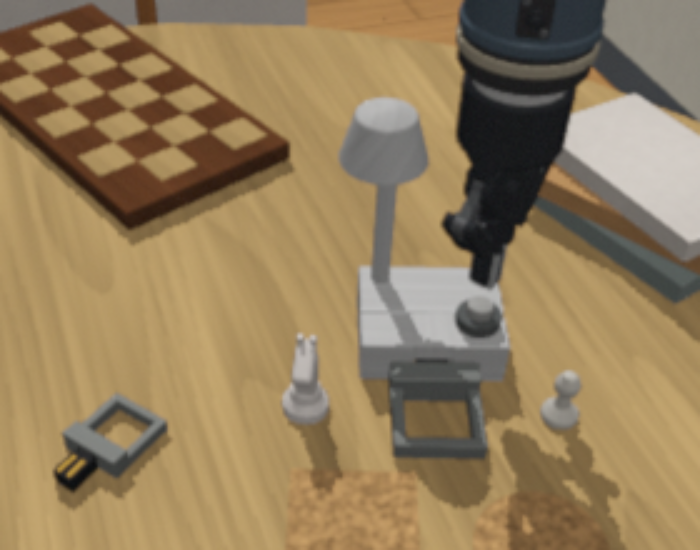

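View pics/top1.png

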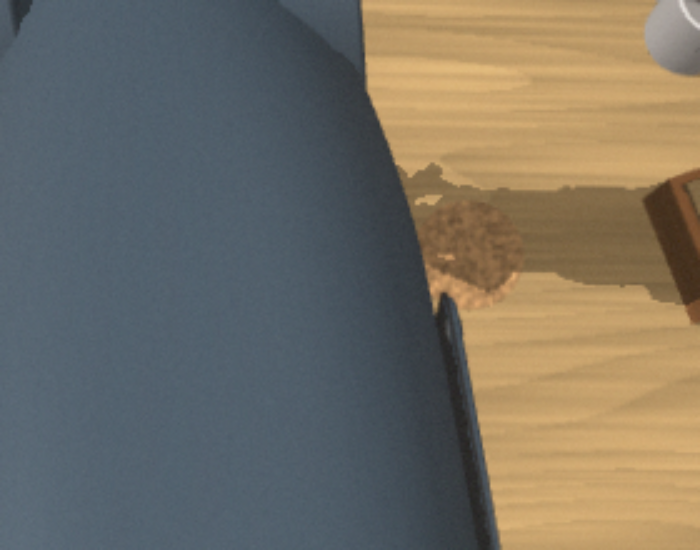

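The side view shows the closed fingertips at (485,280), just above the button at (481,305), with the wrist clear of the shade at (385,135). Now press.

Run:
```python
from h import *
b=L(-.022,-.036)
ctrl.move_linear(P(b,.066),rate=.06)
print(ctrl.get_eef_pos(),ctrl.get_wrist_force())
for z in (.062,.060,.058,.057,.056,.055,.0545,.054):
    hit=ctrl.move_linear(P(b,z),rate=.03,force_limit=15); f=ctrl.get_wrist_force()
    print(z,hit,ctrl.get_eef_pos(),f)
    if hit or f[2]>10: break
ctrl.dwell(.3); print(ctrl.get_eef_pos(),ctrl.get_wrist_force(),ctrl.get_t())
```

```text
[0.6828 0.0912 0.0655] [-0.3193  0.4752  0.2018]
0.062 False [0.6832 0.0912 0.062 ] [-0.0704 -1.0689  0.4214]
0.06 False [0.6833 0.0912 0.0601] [0.5709 0.5682 1.7242]
0.058 False [0.6833 0.0912 0.058 ] [0.8432 0.7726 2.7701]
0.057 False [0.6833 0.0912 0.0571] [1.1614 0.3416 3.8284]
0.056 False [0.6833 0.0912 0.0561] [1.5822 0.7158 4.1244]
0.055 False [0.6834 0.0913 0.0559] [-3.3977 -0.4821 14.2053]
[0.6833 0.0913 0.0559] [-2.1318  0.8802 13.2827] 7.1583
```

The button is bottomed: it stopped at z = 0.0559 and the force rose from 4 to 13 N. Next I retreat and go to the loop's end bar.

Run:
```python
from h import *
b=L(-.022,-.036); bar=L(-.129,0)
ctrl.move_linear(P(b,.13),rate=.12)
ctrl.gripper_to(.036)
ctrl.move_pose(P(bar,.10),down(YAW))
ctrl.move_linear(P(bar,.035),rate=.1)
print(ctrl.get_t(),ctrl.get_eef_pos(),ctrl.get_wrist_force(),ctrl.get_gripper_width())
cv2.imwrite("pics/side2.png",cv2.resize(ctrl.get_image("side")["color"][150:290,240:420],None,fx=4,fy=4,interpolation=cv2.INTER_CUBIC))
```

```text
9.9333 [0.6155 0.0013 0.0356] [-0.1725  0.9863  0.5683] 0.03597907008630418
```

View pics/side2.png

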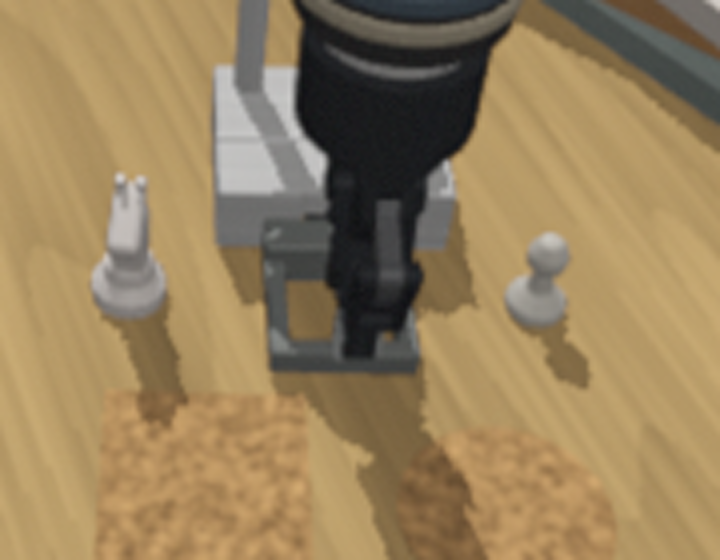

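The view shows knight (130,270) and pawn (538,280) well clear on either side. The fingers are over the middle of the end bar (345,355). I descend with a force guard, grip and begin the pull.

Run:
```python
from h import *
bar=L(-.129,0)
hit=ctrl.move_linear(P(bar,.004),rate=.06,force_limit=8)
print(hit,ctrl.get_eef_pos(),ctrl.get_wrist_force())
if not hit:
    ctrl.gripper_to(0.0,squeeze=40)
    print("width",ctrl.get_gripper_width(),ctrl.get_wrist_force(),ctrl.get_eef_pos())
cv2.imwrite("pics/side3.png",cv2.resize(ctrl.get_image("side")["color"][150:290,240:420],None,fx=4,fy=4,interpolation=cv2.INTER_CUBIC))
print(ctrl.get_t())
```

```text
False [0.615  0.0011 0.004 ] [ 0.0281 -0.4999 -0.3678]
width 0.00901120335741755 [1.5691 2.5773 3.5926] [0.6157 0.0014 0.0045]
11.05
```

View pics/side3.png

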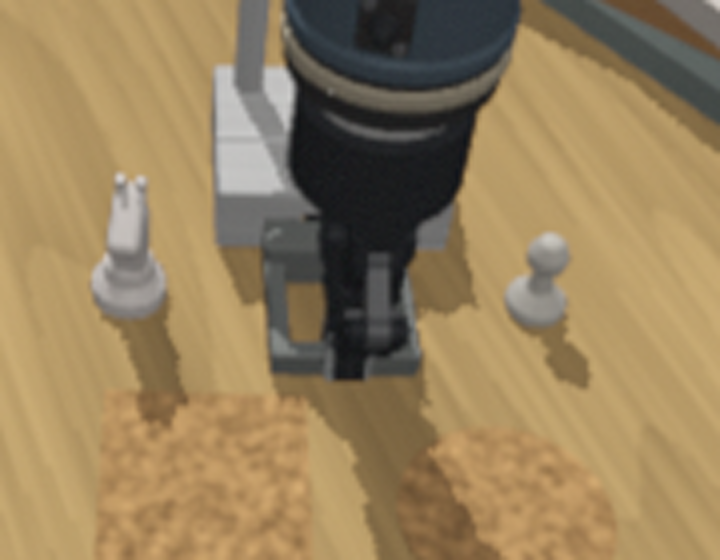

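The bar is gripped: width 9.0 mm, fingers at (347,360) with one inside the hole. Pull straight along the lamp's -x.

Run:
```python
from h import *
for d in (.004,.010,.03,.07):
    ctrl.move_linear(P(L(-.129-d,0),.0045),rate=.03 if d<.02 else .06)
    print(d,ctrl.get_eef_pos(),ctrl.get_wrist_force(),ctrl.get_gripper_width())
print(ctrl.get_t())
for n,(a,b,c,d) in dict(side=(150,320,220,420),top=(100,260,180,380)).items():
    cv2.imwrite(f"pics/{n}4.png",cv2.resize(ctrl.get_image(n)["color"][a:b,c:d],None,fx=3.5,fy=3.5,interpolation=cv2.INTER_CUBIC))
```

```text
0.004 [ 0.6139 -0.0027  0.0046] [2.9912 1.5226 0.5875] 0.008604467661083288
0.01 [ 0.6117 -0.0091  0.0045] [-0.9352 -6.4582  4.256 ] 0.008405282099422534
0.03 [ 0.6052 -0.0281  0.0045] [-1.4659 -3.5552  5.4169] 0.009141661531842902
0.07 [ 0.5926 -0.0661  0.0045] [-1.1278 -3.2332  4.9166] 0.00855231878182551
12.9833
```

View pics/side4.png

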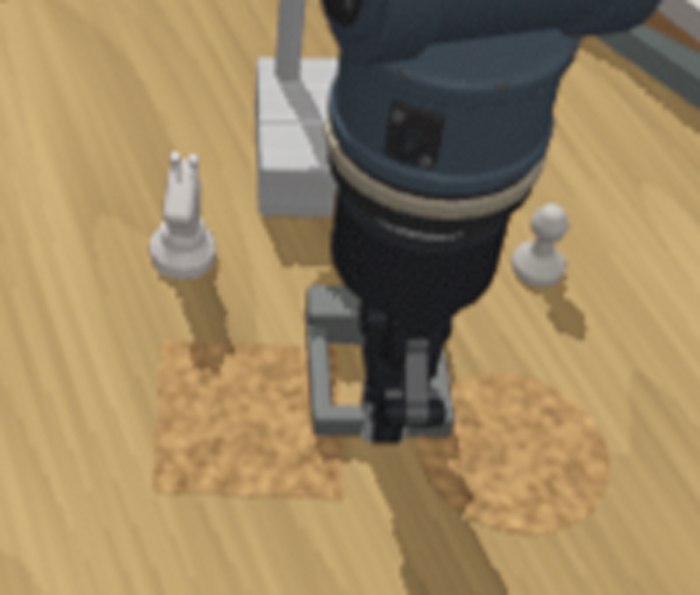

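View pics/top4.png

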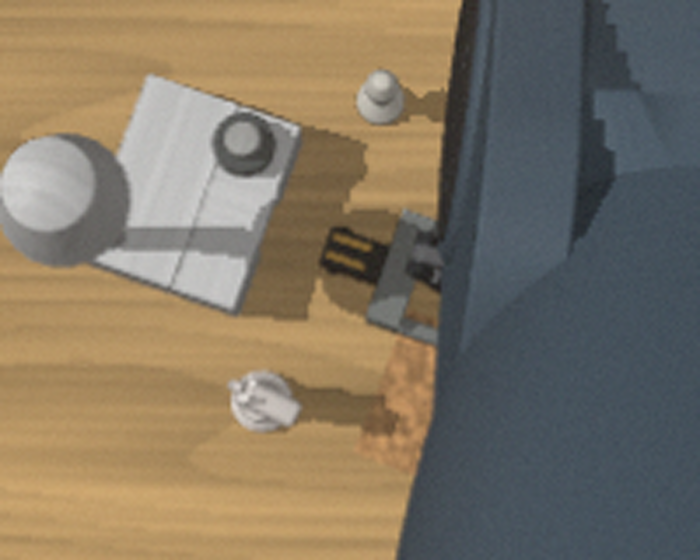

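The plug is fully out (top view, tip at (325,245), well clear of the foot). Knight (265,400) and pawn (380,97) have not moved. Now slide sideways to the mat.

Run:
```python
from h import *
g=MAT-.030*U
ctrl.move_linear(P(g,.0045),rate=.06)
print(ctrl.get_eef_pos(),ctrl.get_wrist_force(),ctrl.get_gripper_width())
ctrl.gripper_to(.030); ctrl.dwell(.2)
ctrl.move_linear(P(g,.12),rate=.1)
ctrl.move_j([1.122,.213,-.034,1.323,0,1.571])
print(ctrl.get_t(),ctrl.get_wrist_force())
import pickle
for n,(a,b,c,d) in dict(side=(155,300,220,410),top=(110,250,180,370)).items():
    im=ctrl.get_image(n); pickle.dump(im,open(n+"5.pkl","wb"))
    cv2.imwrite(f"pics/{n}5.png",cv2.resize(im["color"][a:b,c:d],None,fx=4,fy=4,interpolation=cv2.INTER_CUBIC))
```

```text
[ 0.5195 -0.067   0.0045] [-3.6475 -0.341  10.2154] 0.008873025644008865
18.4833 [ 0.2625 -0.2092  0.1301]
```

View pics/side5.png

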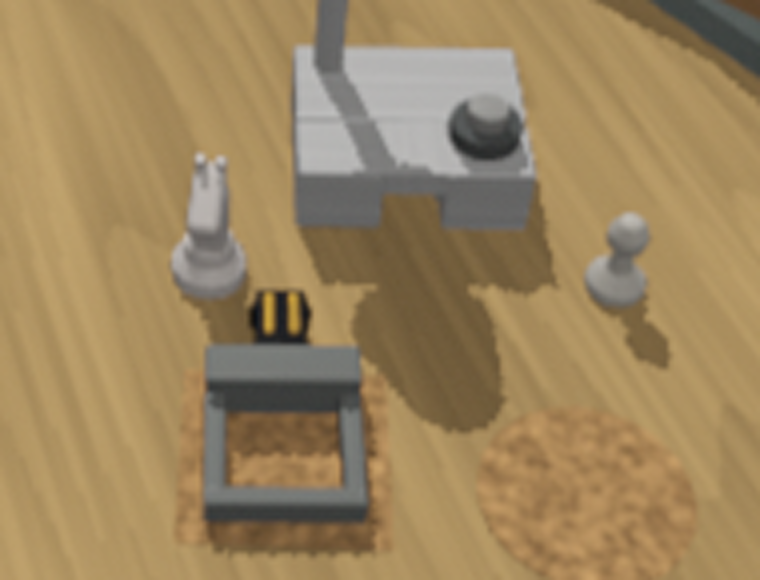

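View pics/top5.png

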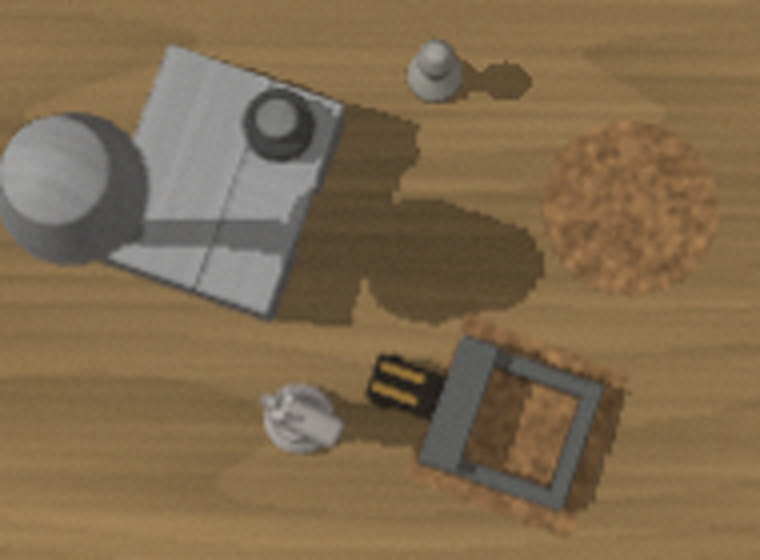

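The top view shows the loop hole around (520,427) on the square mat, centred about (520,428). Knight (300,420) and pawn (434,72) are where they were. One numerical check before handing in.

Run:
```python
from m import *
U=np.array([.3173,.9483])
e=t([(603,380),(562,510)],.016); print("top end",e.mean(0), "loop",e.mean(0)+.035*U,"yaw",np.degrees(np.arctan2(*(e[0]-e[1])[::-1]))+90)
h=t([(513,366),(583,392),(551,487),(476,462)],.016); print("hole",h.mean(0))
sh=s(np.array([(203,500),(367,497)])-[120,0],.016); print("side end",sh.mean(0),"loop",sh.mean(0)+.035*U)
# other objects vs. before, whole-image difference
for n in("top","side"):
    a=pickle.load(open(n+"0.pkl","rb"))["color"];b=pickle.load(open(n+"5.pkl","rb"))["color"]
    d=(cv2.absdiff(a,b).max(2)>40).astype(np.uint8); k=cv2.connectedComponentsWithStats(d)[2]; print(n,[list(map(int,r)) for r in k[1:] if r[4]>15])
```

```text
top end [ 0.5186 -0.0717] loop [ 0.5297 -0.0385] yaw 72.68608085542367
hole [ 0.528  -0.0439]
side end [ 0.5181 -0.0694] loop [ 0.5292 -0.0362]
top [[278, 154, 12, 7, 42], [269, 180, 27, 13, 71], [271, 194, 65, 43, 1069], [180, 346, 26, 14, 131], [222, 349, 7, 6, 26], [190, 361, 31, 13, 146], [217, 374, 14, 5, 40], [0, 381, 19, 20, 237], [3, 392, 34, 21, 358], [31, 404, 16, 16, 172]]
side [[15, 0, 65, 55, 1261], [73, 0, 6, 15, 53], [37, 13, 6, 5, 19], [40, 23, 4, 6, 21], [105, 203, 17, 24, 138], [316, 203, 13, 8, 55], [91, 208, 14, 30, 194], [271, 212, 75, 82, 2562], [114, 231, 7, 14, 38], [84, 236, 7, 14, 51], [76, 265, 5, 27, 56]]
```

```bash
python3 -c "
from plant import ctrl
print(ctrl.get_t()); ctrl.close_job()"
```

```text
18.5833
the job is handed in; nothing more can be done
```

The job is done and handed in at 18.6 s of the 48 s allowed. I pressed the button, then gripped the pack's loop by its end bar and pulled it 70 mm straight out of the lamp's foot. I slid it along the table onto the square mat, let go and moved the arm back to its start position.

- **Button:** it bottomed at 6 mm of travel. The force rose along the spring to about 4 N, then jumped to 13–14 N at the stop.
- **Loop position:** measured from the loop's end bar, the loop centre is within about 2.5 mm of the mat centre in both cameras. A rougher estimate from the hole's inner edges put it about 5.5 mm off. The disagreement is probably because the inner edges were harder to read.
- **Pack:** it lies flat on the mat in both pictures. The gripper stayed at a constant height of 4.5 mm during the pull and at the end of the slide.
- **Knight and pawn:** comparing the pictures before and after showed no change at either piece.
- **Forces:** the highest wrist reading was about 14.6 N, while pressing the button. I only read it between moves, so brief peaks could have been missed.

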